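# Bring the reorder tags on the spares board up to date

### The job

Each bin on the spares board has its own hinged red-and-green reorder tag, on the panel straight behind it. Push tags over with a fingertip, as you would turn a page, so that the full bins show green and the bins that have run low show red, every tag lying right over against the board. Do not pick up or shift the bins or anything else; leave tags that are already right as they are.

Things in the scene. Friction and masses are not known exactly. Their poses are not given: they have to be found in the camera images.
- stock_board: White leaning spares board, 492 mm wide, on a plywood base 135 mm deep that stands fixed on the worktop; bins stand in its four bays. Origin: on the underside of the base, midway along it and 80 mm behind its front edge. Axes: x points away from the robot (towards the back), y along the board to the left, z up. The panel leans back 25 degrees from vertical; its top edge lies 143 mm above the worktop and its rear side there is open (nothing stands behind it at that height).
- bin_screws: Loose open blue bin, 76 deep x 98 wide x 48 mm high, FULL, heaped to the rim with yellow-brass wood screws. It stands in one of the four bays, 12 mm above the worktop, 118 mm from bin to bin; the bays can be occupied in any order. Its tag is the one straight behind it (same place along the board's y, its pin point lies 112 mm farther back). Origin: centre of its underside; axes as the board's. Not to be moved.
- bin_plugs: Loose open blue bin, 76 deep x 98 wide x 48 mm high, FULL, heaped to the rim with grey nylon wall plugs. It stands in one of the four bays, 12 mm above the worktop, 118 mm from bin to bin; the bays can be occupied in any order. Its tag is the one straight behind it (same place along the board's y, its pin point lies 112 mm farther back). Origin: centre of its underside; axes as the board's. Not to be moved.
- bin_batteries: Loose open blue bin, 76 deep x 98 wide x 48 mm high, NOT full, a single AA cell lies on its floor. It stands in one of the four bays, 12 mm above the worktop, 118 mm from bin to bin; the bays can be occupied in any order. Its tag is the one straight behind it (same place along the board's y, its pin point lies 112 mm farther back). Origin: centre of its underside; axes as the board's. Not to be moved.
- bin_pegs: Loose open blue bin, 76 deep x 98 wide x 48 mm high, NOT full, only two clothes pegs (one red, one wooden) lie on its floor. It stands in one of the four bays, 12 mm above the worktop, 118 mm from bin to bin; the bays can be occupied in any order. Its tag is the one straight behind it (same place along the board's y, its pin point lies 112 mm farther back). Origin: centre of its underside; axes as the board's. Not to be moved.
- pin_a (a point): Point on the extended hinge axis of tag a, 17 mm up the slope beyond the pin's top end (nothing is there), level with the middle of the tag's finger tab when the tag lies flat. The hinge axis leans back 25 degrees, in the board's x-z plane. The four tag holders can sit in any order along the board. Pin top, grey holder clip and panel all stay below 149 mm above the worktop; this point lies at 162 mm. Its axes are the board's.
- tab_a (a point): Middle of the finger tab of tag a, 34 mm from the hinge axis, and moving with the tag. The tag is a 4 mm thick plate, 46 mm wide from the hinge axis to its free edge; the tab is its outer 24 mm, standing straight up the slope 17 mm above and below this point, so that it stands clear above the panel and the holder (tab top about 177 mm above the worktop, free behind). Opposite tabs of neighbouring tags are at least 26 mm apart.
- tag_a (a joint): Angle of tag a, rad: 0 = lying flat to the right of its pin (board -y), showing its RED face to the robot; 3.14 = lying flat to the left (board +y), showing GREEN. It swings like a book page, over the side towards the robot; at 1.57 it points at the robot. Gravity (about 0.1 N at the tab) drops it flat on either side once past 1.57; there is almost no friction.
- pin_b (a point): Point on the extended hinge axis of tag b, 17 mm up the slope beyond the pin's top end (nothing is there), level with the middle of the tag's finger tab when the tag lies flat. The hinge axis leans back 25 degrees, in the board's x-z plane. The four tag holders can sit in any order along the board. Pin top, grey holder clip and panel all stay below 149 mm above the worktop; this point lies at 162 mm. Its axes are the board's.
- tab_b (a point): Middle of the finger tab of tag b, 34 mm from the hinge axis, and moving with the tag. The tag is a 4 mm thick plate, 46 mm wide from the hinge axis to its free edge; the tab is its outer 24 mm, standing straight up the slope 17 mm above and below this point, so that it stands clear above the panel and the holder (tab top about 177 mm above the worktop, free behind). Opposite tabs of neighbouring tags are at least 26 mm apart.
- tag_b (a joint): Angle of tag b, rad: 0 = lying flat to the right of its pin (board -y), showing its RED face to the robot; 3.14 = lying flat to the left (board +y), showing GREEN. It swings like a book page, over the side towards the robot; at 1.57 it points at the robot. Gravity (about 0.1 N at the tab) drops it flat on either side once past 1.57; there is almost no friction.
- pin_c (a point): Point on the extended hinge axis of tag c, 17 mm up the slope beyond the pin's top end (nothing is there), level with the middle of the tag's finger tab when the tag lies flat. The hinge axis leans back 25 degrees, in the board's x-z plane. The four tag holders can sit in any order along the board. Pin top, grey holder clip and panel all stay below 149 mm above the worktop; this point lies at 162 mm. Its axes are the board's.
- tab_c (a point): Middle of the finger tab of tag c, 34 mm from the hinge axis, and moving with the tag. The tag is a 4 mm thick plate, 46 mm wide from the hinge axis to its free edge; the tab is its outer 24 mm, standing straight up the slope 17 mm above and below this point, so that it stands clear above the panel and the holder (tab top about 177 mm above the worktop, free behind). Opposite tabs of neighbouring tags are at least 26 mm apart.
- tag_c (a joint): Angle of tag c, rad: 0 = lying flat to the right of its pin (board -y), showing its RED face to the robot; 3.14 = lying flat to the left (board +y), showing GREEN. It swings like a book page, over the side towards the robot; at 1.57 it points at the robot. Gravity (about 0.1 N at the tab) drops it flat on either side once past 1.57; there is almost no friction.
- pin_d (a point): Point on the extended hinge axis of tag d, 17 mm up the slope beyond the pin's top end (nothing is there), level with the middle of the tag's finger tab when the tag lies flat. The hinge axis leans back 25 degrees, in the board's x-z plane. The four tag holders can sit in any order along the board. Pin top, grey holder clip and panel all stay below 149 mm above the worktop; this point lies at 162 mm. Its axes are the board's.
- tab_d (a point): Middle of the finger tab of tag d, 34 mm from the hinge axis, and moving with the tag. The tag is a 4 mm thick plate, 46 mm wide from the hinge axis to its free edge; the tab is its outer 24 mm, standing straight up the slope 17 mm above and below this point, so that it stands clear above the panel and the holder (tab top about 177 mm above the worktop, free behind). Opposite tabs of neighbouring tags are at least 26 mm apart.
- tag_d (a joint): Angle of tag d, rad: 0 = lying flat to the right of its pin (board -y), showing its RED face to the robot; 3.14 = lying flat to the left (board +y), showing GREEN. It swings like a book page, over the side towards the robot; at 1.57 it points at the robot. Gravity (about 0.1 N at the tab) drops it flat on either side once past 1.57; there is almost no friction.
- tape_measure: Bystander, loose: yellow and black pocket tape measure, 33 x 71 x 62 mm, standing right of the board. Origin: centre of its underside. Not to be moved.
- masking_tape: Bystander, loose: roll of beige masking tape, 105 mm across, 25 mm high, lying left of the board. Origin: centre of its underside. Not to be moved.
- marker: Bystander, loose: white marker with a red cap, 135 mm long, lying left of the board. Origin: centre of its underside. Not to be moved.
- screwdriver_small: Bystander, loose: small blue screwdriver, 141 mm long, lying right of the board. Origin: centre of its underside. Not to be moved.

How it is judged:
By the outcome, as a careful person would: the job done as asked, in the order asked, and still so for the second after the job is handed in, with the robot touching nothing.
It also fails if it takes over 58 s, if anything falls off the work surface, if the arm or the gripper's body presses on something with over 40 N, if the wrist force passes 120 N, or if a joint passes its speed limit or range.

### The arm

A 7-joint arm with a two-finger parallel gripper is mounted at the origin on a cart in front of the work surface, level with it; the furniture and walls round the work are solid. World frame = base frame: x ahead of the robot, y to its left, z up, the work surface at z = 0. Lengths are in m, angles in degrees, forces in N, time in s.
With the tool pointing down it reaches from about 0.425 to 0.875 m from the base axis. Payload 8.4 kg.
Tool frame: the origin (TCP) lies at the very end of the fingers, on their centre line; the grasp point (between the pads) lies 19 mm behind it; z points along the fingers, y is the direction in which the jaws open and shut (so a half turn about z gives the same grasp; the last joint's range is limited). The gripper opens to 87 mm and grips with 3 to 60 N. Pads are 19 mm wide; open, the fingers measure 117 mm over their backs; the gripper's body (75 mm by 190 mm) begins 51 mm behind the grasp point.
Start: joints at [-69.339, 19.091, 2.286, 83.961, -0.768, 76.965, -3.352], TCP at [0.288, 0.582, 0.223] pointing down, gripper open.
Joint ranges: [-147.57, 147.57], [-21.85, 119.76], [-74.77, 79.35], [14.55, 137.4], [-85.83, 265.84], [4.83, 119.75], [-152.11, 152.11]. Speed limits (degrees/s): [127.2, 127.2, 159.86, 159.86, 180, 180, 180].

### API

Orientations are given as [roll, pitch, yaw] about the fixed x, y, z axes, in that order (R = Rz(yaw) Ry(pitch) Rx(roll)).
In Python, from plant import env gives the robot as it stands. The module is installed in compiled form; this text tells all that it offers.
- The arm moves only by the shell command python3 -m jog 'ROWS' [FORCE]. ROWS is JSON, a list of rows, each a list of 3 entries, a list of its own where there are three numbers: the shift along the tool's x, y, z scaled (see below), then the turn, a rotation vector about the tool's x, y, z scaled (see below), then the opening in per cent of the stroke, from 0 (shut) to 100 (fully open). A call has 1 to 8 rows; each row shifts and turns the pose as measured when the row begins, along the tool's axes as they then stand; what a row does not reach is not made up. The controller multiplies each number of a shift by 4 cm and each number of a turn by 0.08 rad. A row lasts 1/10 s, in which the tool goes at most 50 mm and 8.59 degrees, less where a joint would pass 70% of its speed; a pose out of reach is approached as far as the arm can. A call with a number of a shift or a turn outside -1 to 1 is refused whole. A call with a gripper value outside its range is refused whole. The fingers move at their own pace and stop on an object; FORCE is the grip in N (left out, the last holds). Time passes only in rows, so rows that do not move let the fingers close. It gives the time, the measured TCP pose, the force and the opening at its end, in the units of the state.
- env.sense(): the state, without advancing time (a new reading comes with each control period).
- env.capture(name): name is "side" or "top"; returns a dict with "color" (480x640x3 uint8, red, green, blue), "vfov" (degrees; the focal length in pixels is half the picture's height over the tangent of half this angle, whatever the lens; pixels are square), "cx", "cy" (the principal point, pixels), "rvec" (rotation vector, rad) and "tvec" (3), from world to camera coordinates, as OpenCV has them. Camera axes: x right, y down, z forward; pixel columns grow to the right and rows downward; lengths in m; the calibration is good to about 2 mm. A picture is of the moment at which its call begins. There is no depth.
- env.sign_off(): hands the job in, once; it reports no verdict.
The state is a dict: "time_s": time; "joint_positions": joint angles; "qd": joint speeds; "joint_efforts": joint torques, N m; "tcp_pos": TCP position; "eef_rot": TCP orientation; "force": force on the tool from outside, world axes, zero at the start; "torque": the same for the moment, N m; "finger_gap": finger opening in m.
Only numpy, scipy, OpenCV 4.12 (cv2) and the standard library are available. Lean on these libraries where they do the work, as an engineer would, in place of code of your own. Each camera call takes 0.05 s, during which the arm holds its last target.

## Working session

There is one attempt and no reset: what is moved stays moved. The work goes in short steps, Python scripts to look and compute and a shell command to move; the robot and the scene stay as the last step left them, time stands still between calls to the robot, and variables do not carry over. Pictures are saved under pics/ and viewed, and the job is handed in when it is done.

```bash
mkdir -p pics
cat > h.py <<'E'
import numpy as np, cv2
from plant import env
def cap(n,f=None):
    c=env.capture(n)
    if f: cv2.imwrite('pics/'+f,c['color'][:,:,::-1])
    return c
def K(c):
    h,w=c['color'].shape[:2]; f=h/2/np.tan(np.radians(c['vfov'])/2)
    return np.array([[f,0,c['cx']],[0,f,c['cy']],[0,0,1]])
def ray(c,u,v):
    R,_=cv2.Rodrigues(np.array(c['rvec'],float)); t=np.array(c['tvec'],float).ravel()
    d=R.T@np.linalg.inv(K(c))@np.array([u,v,1.]); o=-R.T@t
    return o,d/np.linalg.norm(d)
def onz(c,u,v,z):
    o,d=ray(c,u,v); return o+d*(z-o[2])/d[2]
def proj(c,p):
    return cv2.projectPoints(np.array(p,float).reshape(-1,3),np.array(c['rvec'],float),np.array(c['tvec'],float),K(c),None)[0].reshape(-1,2)
E
python3 - <<'E'
from h import *
s=env.sense(); print({k:np.round(v,3) for k,v in s.items()})
for n in('side','top'):
    c=cap(n,n+'0.png'); o,d=ray(c,320,240); print(n,c['vfov'],o.round(3),d.round(3))
E
```

```text
{'time_s': np.float64(0.0), 'joint_positions': array([-69.339,  19.132,   2.284,  84.011,  -0.769,  76.963,  -3.352]), 'qd': array([-0.039,  0.028,  0.043,  0.035, -0.012,  0.056, -0.095]), 'joint_efforts': array([-1.0000e-03, -6.5635e+01,  1.3350e+00, -4.0381e+01, -6.0000e-02,
        4.4000e-02,  0.0000e+00]), 'tcp_pos': array([0.288, 0.582, 0.222]), 'eef_rot': array([-1.79909e+02,  5.00000e-03,  1.53655e+02]), 'force': array([-0.319, -0.14 , -0.284]), 'torque': array([ 0.057, -0.004, -0.01 ]), 'finger_gap': np.float64(0.087)}
side 46.28288504305998 [ 0.211 -1.096  1.117] [ 0.208  0.708 -0.674]
top 56.09396132391059 [-0.313 -0.362  1.25 ] [ 0.582  0.243 -0.776]
```

View pics/side0.png

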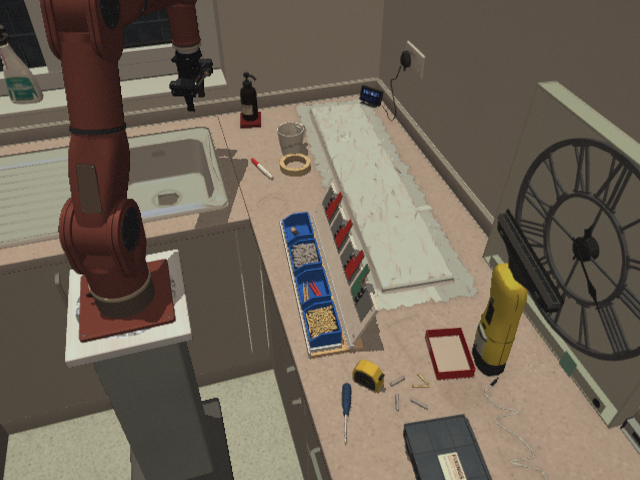

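View pics/top0.png

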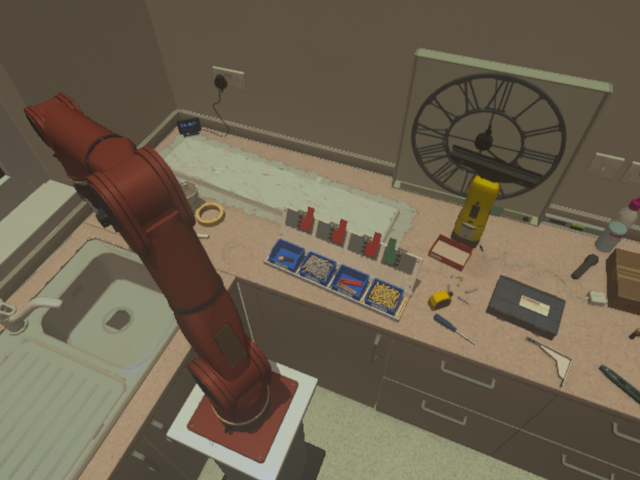

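Run:
```python
from h import *
a=cv2.imread('pics/top0.png')[200:325,255:430]; cv2.imwrite('pics/topz.png',cv2.resize(a,None,fx=4.5,fy=4.5,interpolation=cv2.INTER_CUBIC))
a=cv2.imread('pics/side0.png')[175:365,265:395]; cv2.imwrite('pics/sidez.png',cv2.resize(a,None,fx=3.1,fy=3.1,interpolation=cv2.INTER_CUBIC))
```

```text
(no output)
```

View pics/topz.png

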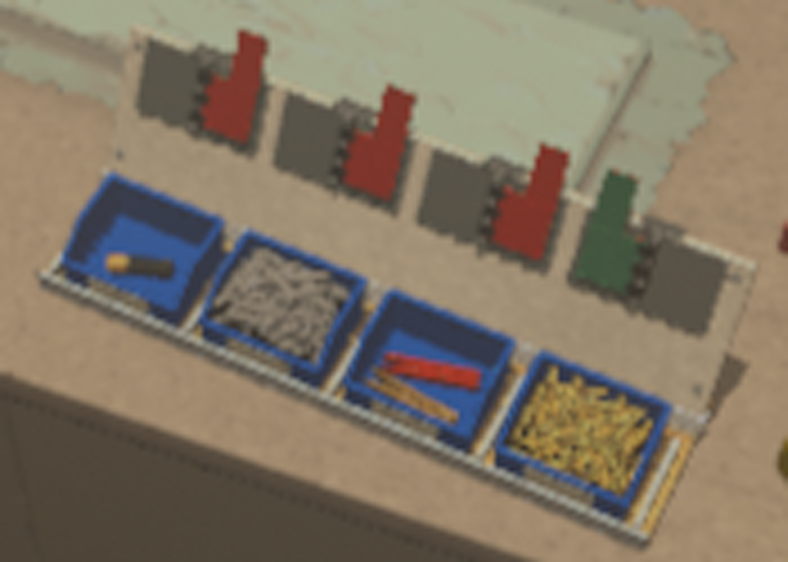

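View pics/sidez.png

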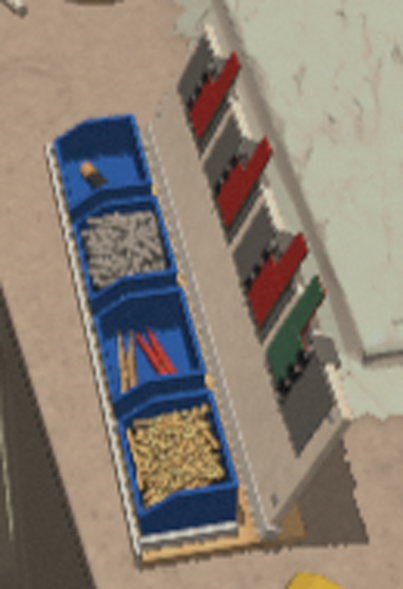

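Run:
```python
from h import *
res={}
for n,box in(('top',(255,200,430,325)),('side',(265,175,395,365))):
    c=cap(n); im=c['color']; hsv=cv2.cvtColor(im,cv2.COLOR_RGB2HSV)
    H,S,V=cv2.split(hsv)
    m={'r':((H<8)|(H>172))&(S>150)&(V>60),'g':(H>60)&(H<95)&(S>90)&(V>30)}
    L=[]
    for k in m:
        mm=np.zeros(m[k].shape,np.uint8); x0,y0,x1,y1=box; mm[y0:y1,x0:x1]=m[k][y0:y1,x0:x1]
        N,lab,st,ce=cv2.connectedComponentsWithStats(mm)
        for i in range(1,N):
            if st[i,4]>60: 
                ys,xs=np.where(lab==i); 
                print(n,k,st[i],ce[i].round(1)); L.append((k,ce[i],st[i]))
    res[n]=(c,L)
(ct,Lt),(cs,Ls)=res['top'],res['side']
P=lambda c:K(c)@np.hstack([cv2.Rodrigues(np.array(c['rvec'],float))[0],np.array(c['tvec'],float).reshape(3,1)])
for a in Lt:
  for b in Ls:
    if a[0]!=b[0]: continue
    X=cv2.triangulatePoints(P(ct),P(cs),a[1].reshape(2,1),b[1].reshape(2,1)).ravel();X=X[:3]/X[3]
    e=np.linalg.norm(proj(ct,X)[0]-a[1])+np.linalg.norm(proj(cs,X)[0]-b[1])
    if e<4: print(a[0],a[1].round(),b[1].round(),X.round(4),round(e,2))
# board points: front edge corners in top zoom
for nm,u,v,z in [('topL',255+133/4.5,200+32/4.5,.143),('topR',255+755/4.5,200+268/4.5,.143),('tab2top',255+402/4.5,200+90/4.5,.177)]:
    print(nm,onz(ct,u,v,z).round(4))
print('side tab2top',onz(cs,265+265/3.1,175+140/3.1,.177).round(4))
```

```text
top r [300 208  14  23 167] [307.  219.7]
top r [332 220  14  24 186] [339.2 232.2]
top r [365 233  16  24 203] [372.9 245.3]
top r [341 279  20   7  67] [351.  282.2]
side r [326 192  16  27 149] [333.  205.5]
side r [335 219  17  29 178] [342.4 233.2]
side r [345 251  19  29 213] [353.2 264.4]
r [307. 220.] [333. 205.] [0.5887 0.0605 0.1349] 1.04
r [339. 232.] [342. 233.] [ 0.5776 -0.0573  0.1352] 1.0
r [373. 245.] [353. 264.] [ 0.5669 -0.1748  0.1351] 1.01
topL [0.6038 0.1491 0.143 ]
topR [ 0.5627 -0.3345  0.143 ]
tab2top [ 0.5957 -0.0669  0.177 ]
side tab2top [ 0.5988 -0.0581  0.177 ]
```

```bash
python3 -m jog '[[[0,0,-0.6],[0,0,-1],0],[[0,0,-0.6],[0,0,-1],0],[[0,0,-0.6],[0,0,-1],0],[[0,0,-0.4],[0,0,-1],0],[[0,0,0],[0,0,-0.6],0],[[0,0,0],[0,0,0],0]]' 5
```

```text
time_s: 0.8
tcp_pos: [0.2879, 0.5814, 0.3111]
eef_rot: [-179.7, -0.1, 175.6]
force: [0.4, 0.1, -0.7]
finger_gap: 0.0471
```

```bash
python3 -m jog '[[[-0.65,-1,0],[0,0,0],0],[[-0.65,-1,0],[0,0,0],0],[[-0.65,-1,0],[0,0,0],0],[[-0.65,-1,0],[0,0,0],0],[[-0.65,-1,0],[0,0,0],0],[[-0.65,-1,0],[0,0,0],0],[[-0.65,-1,0],[0,0,0],0],[[-0.65,-1,0],[0,0,0],0]]'
```

```text
time_s: 1.6
tcp_pos: [0.4691, 0.2392, 0.3064]
eef_rot: [-179.5, -0.5, 175.5]
force: [0.4, 1.1, 0.4]
finger_gap: 0.0004
```

```bash
python3 -m jog '[[[-0.6,-1,0],[0,0,0],0],[[-0.6,-1,0],[0,0,0],0],[[-0.6,-1,0],[0,0,0],0],[[-0.6,-1,0],[0,0,0],0],[[-0.6,-1,0],[0,0,0],0],[[-0.6,-1,0],[0,0,0],0],[[-0.5,-0.6,0],[0,0,0],0],[[0,0,0],[0,0,0],0]]'
python3 - <<'E'
from h import *
c=cap('top','t1.png'); s=env.sense(); print(np.round(s['tcp_pos'],4),np.round(s['eef_rot'],2),proj(c,s['tcp_pos']))
im=cv2.imread('pics/t1.png')[130:330,230:440]; cv2.imwrite('pics/t1z.png',cv2.resize(im,None,fx=3,fy=3,interpolation=2))
E
```

```text
time_s: 2.4
tcp_pos: [0.6135, -0.0586, 0.3042]
eef_rot: [-179.3, -0.6, 174.2]
force: [-0.4, 0.7, -0.2]
finger_gap: 0.0001
[ 0.6129 -0.0569  0.3042] [-179.37   -0.63  174.27] [[344.75583777 186.66618951]]
```

View pics/t1z.png

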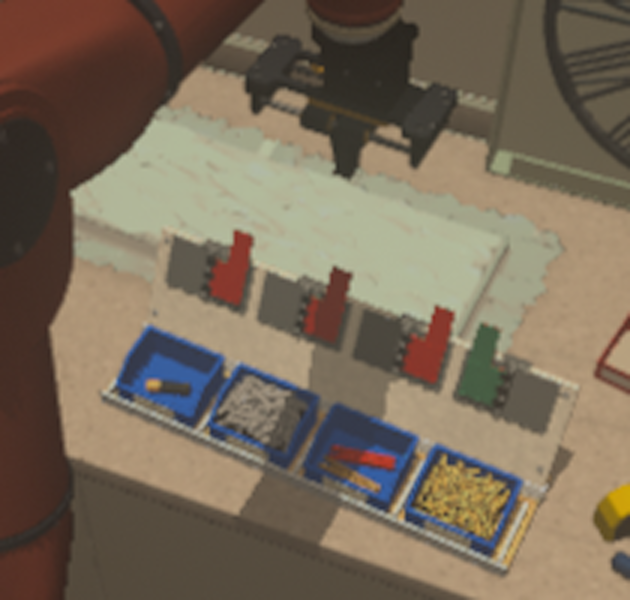

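```bash
python3 -m jog '[[[-0.3,-0.2,0.6],[0,0,0],0],[[0,0,0.8],[0,0,0],0],[[0,0,0.8],[0,0,0],0],[[0,0,0.4],[0,0,0],0],[[0,0,0],[0,0,0],0]]'
```

```text
time_s: 2.95
tcp_pos: [0.6219, -0.0603, 0.1962]
eef_rot: [-179.6, -0.7, 174.3]
force: [0.3, 1.3, 1.2]
finger_gap: 0.0007
```

```bash
python3 -m jog '[[[-0.1,-0.2,0.3],[0,0,0],0],[[-0.05,0,0.5],[0,0,0],0],[[0,0,0.2],[0,0,0],0],[[0,0,0],[0,0,0],0]]'
python3 - <<'E'
from h import *
for n,b in(('top',(255,190,430,310)),('side',(280,150,410,330))):
    c=cap(n,n+'2.png'); s=env.sense(); print(np.round(s['tcp_pos'],4),proj(c,s['tcp_pos']))
    im=cv2.imread('pics/'+n+'2.png')[b[1]:b[3],b[0]:b[2]]; cv2.imwrite('pics/'+n+'2z.png',cv2.resize(im,None,fx=3.3,fy=3.3,interpolation=2))
E
```

```text
time_s: 3.35
tcp_pos: [0.628, -0.0675, 0.1569]
eef_rot: [-179.7, -0.5, 174.4]
force: [0.7, 1.2, 0.5]
finger_gap: 0.0003
[ 0.6282 -0.0674  0.1574] [[347.75769933 217.09878441]]
[ 0.6285 -0.0674  0.158 ] [[362.18977001 225.82459788]]
```

View pics/top2z.png

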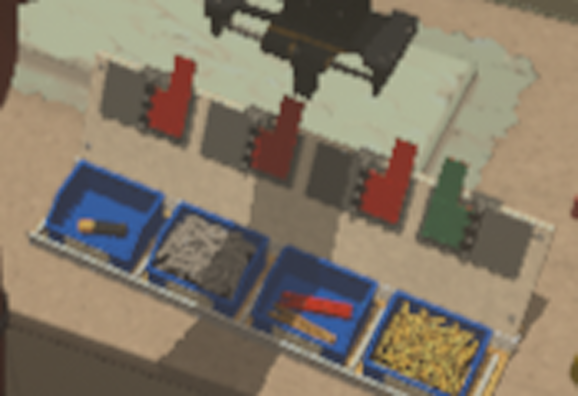

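View pics/side2z.png

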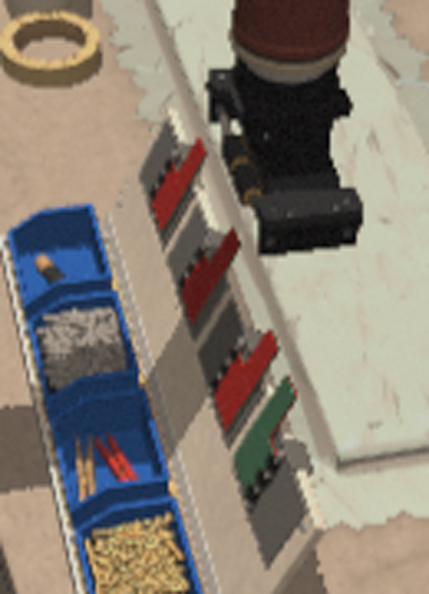

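```bash
python3 -m jog '[[[0.25,0,0],[0,0,0],0],[[0.25,0,0],[0,0,0],0],[[0.25,0.05,0],[0,0,0],0],[[0.25,0.05,0],[0,0,0],0],[[0.25,0.05,0],[0,0,0],0]]'
python3 - <<'E'
from h import *
for n,b in(('top',(255,190,430,310)),('side',(280,150,410,330))):
    c=cap(n,n+'3.png'); s=env.sense(); print(np.round(s['tcp_pos'],4),proj(c,s['tcp_pos']))
    im=cv2.imread('pics/'+n+'3.png')[b[1]:b[3],b[0]:b[2]]; cv2.imwrite('pics/'+n+'3z.png',cv2.resize(im,None,fx=3.3,fy=3.3,interpolation=2))
E
```

```text
time_s: 3.95
tcp_pos: [0.5771, -0.0565, 0.1613]
eef_rot: [-179.7, -0.1, 174.4]
force: [-0.7, -1.1, -0.2]
finger_gap: 0.0004
[ 0.5758 -0.0561  0.1612] [[338.79358402 226.66823608]]
[ 0.5768 -0.0562  0.1613] [[342.00939814 225.8987289 ]]
```

View pics/top3z.png

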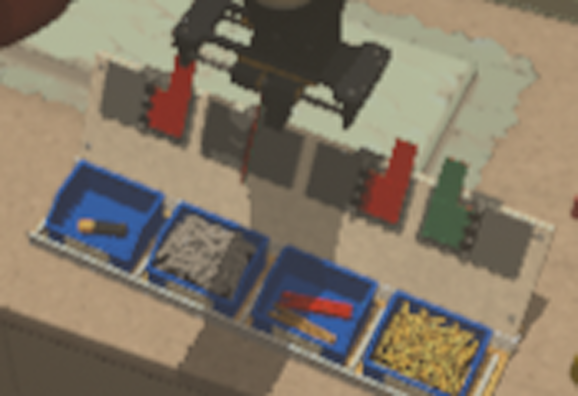

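View pics/side3z.png

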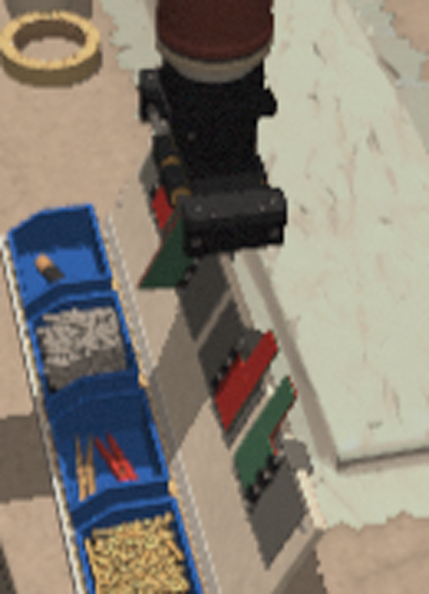

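```bash
python3 -m jog '[[[0.15,0.2,0],[0,0,0],0],[[0.1,0.25,0],[0,0,0],0],[[0,0.25,0],[0,0,0],0],[[0,0.2,0],[0,0,0],0],[[0,0,0],[0,0,0],0]]'
python3 - <<'E'
from h import *
for n,b in(('top',(255,190,430,310)),('side',(280,150,410,330))):
    c=cap(n,n+'4.png'); s=env.sense(); print(np.round(s['tcp_pos'],4),proj(c,s['tcp_pos']))
    im=cv2.imread('pics/'+n+'4.png')[b[1]:b[3],b[0]:b[2]]; cv2.imwrite('pics/'+n+'4z.png',cv2.resize(im,None,fx=3.3,fy=3.3,interpolation=2))
E
```

```text
time_s: 4.55
tcp_pos: [0.5701, -0.0148, 0.1611]
eef_rot: [-179.8, -0.2, 174.5]
force: [-1.0, 0.7, -0.1]
finger_gap: 0.0007
[ 0.57   -0.0155  0.1611] [[326.28251546 224.37758104]]
[ 0.57   -0.0164  0.1611] [[334.86501192 216.97022574]]
```

View pics/top4z.png

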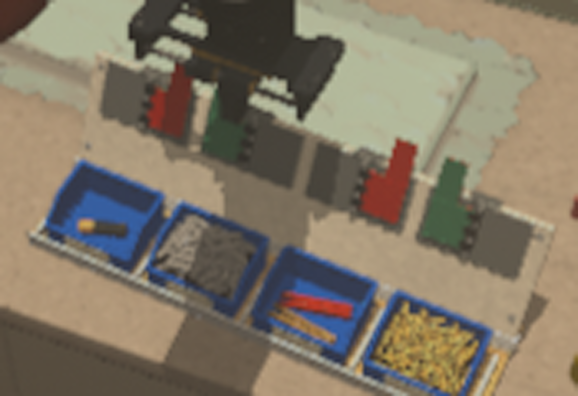

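View pics/side4z.png

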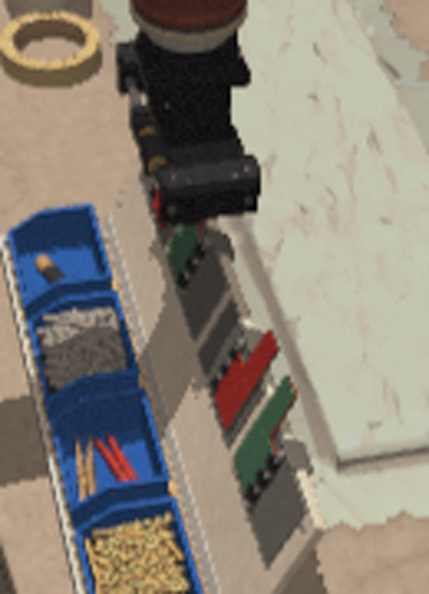

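```bash
python3 -m jog '[[[0.2,-0.3,-0.1],[0,0,0],0],[[0.1,-0.2,-0.5],[0,0,0],0],[[0,0,-0.9],[0,0,0],0],[[0,0,-0.9],[0,0,0],0],[[0,0,-0.9],[0,0,0],0],[[0,0.7,-0.5],[0,0,0],0],[[0,0.9,0],[0,0,0],0],[[0,0.9,0],[0,0,0],0]]'
python3 -m jog '[[[0.5,0.9,0],[0,0,0],0],[[0.5,0.9,0],[0,0,0],0],[[0.5,0.9,0],[0,0,0],0],[[0.5,0.9,0],[0,0,0],0],[[0,0.5,0],[0,0,0],0],[[0,0,0],[0,0,0],0]]'
python3 - <<'E'
from h import *
for n,b in(('top',(255,190,430,310)),('side',(280,150,410,330))):
    c=cap(n,n+'5.png'); s=env.sense(); print(np.round(s['tcp_pos'],4))
    im=cv2.imread('pics/'+n+'5.png')[b[1]:b[3],b[0]:b[2]]; cv2.imwrite('pics/'+n+'5z.png',cv2.resize(im,None,fx=3.3,fy=3.3,interpolation=2))
E
```

```text
time_s: 5.45
tcp_pos: [0.5622, 0.0471, 0.3209]
eef_rot: [-179.5, -0.2, 173.1]
force: [-0.5, 0.2, -0.2]
finger_gap: 0.0006
time_s: 6.05
tcp_pos: [0.5002, 0.2204, 0.3213]
eef_rot: [-179.5, -0.0, 172.8]
force: [0.1, -0.8, 0.4]
finger_gap: 0.0006
[0.5005 0.2189 0.3215]
[0.5011 0.2175 0.3216]
```

View pics/top5z.png

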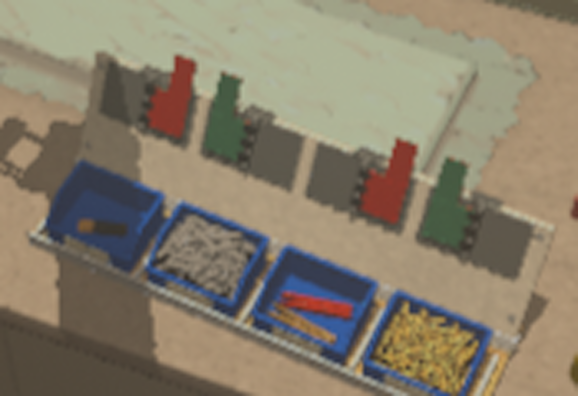

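View pics/side5z.png

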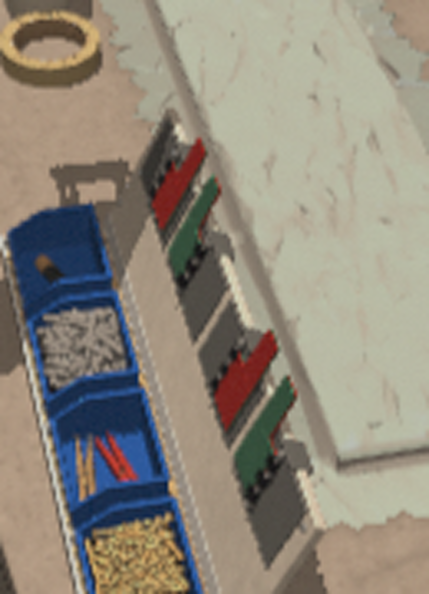

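Run:
```python
from h import *
print(np.abs(env.sense()['qd']).max()); env.sign_off()
```

```text
1.1722080058544568
the job is handed in; nothing more can be done
```

Only one tag was wrong: the one behind the wall-plug bin (full), which showed red. I hooked the closed fingertip behind its tab, swung it towards the robot and over to the left, and it dropped onto its green side. The other three tags were already right, so I left them alone.

I checked both camera views with the arm lifted clear. From left to right:

| Bin | Tag |
|---|---|
| Batteries (low) | red |
| Plugs (full) | green |
| Pegs (low) | red |
| Screws (full) | green |

- **Tags:** By eye all four lie flat; I did not measure the turned tag's angle.
- **Bins:** They look unmoved in the pictures.
- **Other loose items:** I did not check these one by one, but the arm stayed well away from them.
- **Force and time:** Measured tool force at the end of each move was at most about 2 N. I handed the job in at about 6 s on the robot's clock.
- **Failed checks:** None failed. The two views disagreed by about 9 mm on the position of the tab top, so I approached with extra clearance.

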